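# Scrub a ball in the plunger ball scrubber

## Robot

A 6-joint arm with a two-finger parallel gripper is mounted at the origin on the work surface. World frame = base frame: x ahead of the robot, y to its left, z up, the work surface at z = 0. Lengths are in m, angles in rad, forces in N, time in s.
With the tool pointing down it reaches from about 0.35 to 0.775 m from the base axis. Payload 5.5 kg.
Tool frame: the origin (TCP) lies between the finger pads; the fingertips stand 8 mm ahead of it and the grasp point (between the pads) lies 11 mm behind it; z points along the fingers, y is the line along which they close (so a half turn about z gives the same grasp; the last joint's range is limited). The gripper opens to 85 mm and grips with 20 to 120 N. Pads are 22 mm wide; open, the fingers measure 114 mm over their backs; the gripper's body (76 mm by 85 mm) begins 54 mm behind the grasp point. The pads swing forward as they close: fully open they stand 13 mm farther back than shut.
Start: joints at [1.087, 0.313, 0.046, 1.304, 0, 1.431], TCP at [0.194, 0.541, 0.239] pointing down, gripper open.
Joint ranges: [-2.76, 2.76], [-0.86, 1.69], [-1.03, 1.26], [-2.2, 2.34], [-1.47, 1.5], [-3.14, 3.14]. Speed limits (rad/s): [2.57, 2.57, 3.14, 3.14, 3.14, 3.14].

## Interface

Orientations are given as a unit quaternion [w, x, y, z].
In Python, from workcell import status, vision, job gives the robot as it stands. The module is installed in compiled form; this text tells all that it offers.
- The arm moves only by the tool apply_moves, never from a script. Its argument "moves" is one flat list of numbers, 6 for each row, row after row: the shift along the world's x, y, z in units of 25 mm (1.0 is 25 mm), then the turn, a rotation vector about the world's x, y, z in rad. In form: [x, y, z, rx, ry, rz, x, y, z, rx, ry, rz, ...]. A call has 1 to 20 rows; each row is the pose to reach, as a shift and turn from the pose commanded when the call began; what a row does not reach only later rows make up. A row lasts 1/12 s, in which the tool goes at most 41.7 mm and 7.16 degrees, less where a joint would pass 70% of its speed; a pose out of reach is approached as far as the arm can. A call with a gripper value outside its range is refused whole. "claw" is the opening in per cent of the stroke, from 0 (shut) to 100 (fully open), set as the call begins (left out, the last holds). The fingers move at their own pace and stop on an object; "newtons" is the grip in N (left out, the last holds). Time passes only in rows, so rows that repeat a pose let the fingers close. It gives the time, the measured TCP pose, the force, the opening and the grip force at its end, in the units of the state.
- status.get_state(): the state, without advancing time (a new reading comes with each control period).
- vision.read_camera(name): name is "scene" or "top" or "wrist"; returns a dict with "image" (420x560x3 uint8, blue, green, red), "camera_matrix" (3x3 intrinsics, pixels), "camera_from_world" (4x4, takes a point from world to camera coordinates). Camera axes: x right, y down, z forward; pixel columns grow to the right and rows downward; lengths in m; the calibration is good to about 2 mm. A picture is of the moment at which its call begins. There is no depth.
- job.hand_in(): hands the job in; it is judged then, once.
The state is a dict: "clock": time; "joint_pos": joint angles; "qvel": joint speeds; "tau": joint torques, N m; "tcp_pos": TCP position; "orientation": TCP orientation; "wrist_force": force on the tool from outside, world axes, zero at the start; "ft_torque": the same for the moment, N m; "finger_gap": finger opening in m; "grip_force": force on a finger pad.
Only numpy, scipy, OpenCV 4.12 (cv2) and the standard library are available. Lean on these libraries where they do the work, as an engineer would, in place of code of your own. Each camera call takes 0.05 s, during which the arm holds its last target. There are 200 camera calls.

## Task

The red ball is clamped in the sliding cradle of the ball scrubber: push the cradle along its rail until it clicks into the station under the scrubbing head and let go of it, then press the plunger knob fully down to its stop and keep it there for a moment. Let the plunger spring right back up, then push the cradle on until it clicks into the draining station at the far end of the rail. Leave the other things on the shelf where they are.

Things in the scene. Friction and masses are not known exactly. Their poses are not given: they have to be found in the camera images.
- scrubber: Fixed bench ball scrubber; grey base 185 x 430 x 12 mm. Origin: underside, straight below the plunger axis. y runs along the rail from loading end to draining end (roughly to the robot's left); x points away from the robot. Base spans x -62 to 122 mm. Column (45 x 60 mm, 185 mm high) at x = 92 mm carries a 50 mm wide bridge over the rail, 165 to 188 mm high, reaching x = -31 mm.
- cradle (a joint): Travel (m) of the grey cradle with the clamped red ball (72 mm) towards the scrubber's +y; cradle y = travel - 0.130. Starts at 0 to 0.035 (loading end). Detents: scrub station (ball under the head) 0.130; draining station 0.260, end stop 0.264. A sprung roller pulls the cradle in from within 7 mm; the crest 10 mm before or after a station takes 4 to 8 N, sliding about 1 N.
- paddle_top (a point): Middle of the top edge of the cradle's upright steel push paddle, 110 mm above the shelf. Paddle: 45 mm along the scrubber's x, 12 mm thick along the rail (y), 35 to 110 mm above the shelf, on an arm 26 mm wide (top 39 mm above the shelf), 130 mm to the robot's side of the rail's middle and level with the ball along the rail.
- drain_station (a point): Point on the rail (z = 30 mm above the shelf) where the cradle's middle is in the draining station, 130 mm along y from the scrub station; beside it the base has four dark slots, and two small steel tabs 32 mm apart on the base's front edge flank the paddle's arm. The same tabs mark the scrub station.
- plunger (a joint): Downward travel (m) of the white cup-shaped scrubbing head and its black knob: 0 = up, 0.025 = at its stop. A spring returns it; about 5 N at the top, 11 N at the stop.
- knob_top (a point): Centre of the flat top of the black mushroom knob (60 mm across) on the plunger, 235 mm above the shelf when up.
- bail_a: Turned maple bail, 112 mm long along its x, 17 mm thick, loose on the shelf in front of the scrubber; origin at the middle of its underside. Bystander.
- bail_b: The second maple bail, same size, loose to the left of the scrubber. Bystander.
- white_ball_center (a point): Centre of the loose white ball, 72 mm, resting in a dish to the right. Bystander.
- nail_brush: Wooden nail brush 100 x 45 x 34 mm, loose, to the right of the scrubber; origin at the middle of its underside. Bystander.
- mug: Steel mug, 80 mm across and 90 mm high, loose, to the left; origin at the middle of its underside. Bystander.

How it is judged:
By the outcome, as a careful person would: the job done as asked, in the order asked, and still so for the second after the job is handed in, with the robot touching nothing.
It also fails if it takes over 72 s, if anything falls off the work surface, if the arm or the gripper's body presses on something with over 40 N, if the wrist force passes 120 N, or if a joint passes its speed limit or range.

## Working session

There is one attempt and no reset: what is moved stays moved. The work goes in short steps, Python scripts to look and compute and a tool call to move; the robot and the scene stay as the last step left them, time stands still between calls to the robot, and variables do not carry over. Pictures are saved under pics/ and viewed, at most 10 in all, crops included, and the job is handed in when it is done.

Besides the shell and the picture viewer there is one more tool, called after "Request:" by a JSON object that holds its "name" and its "arguments". apply_moves: Moves the arm, as the interface text tells. Its arguments: {"type":"object","properties":{"moves":{"type":"array","items":{"type":"number"}},"claw":{"type":"number"},"newtons":{"type":"number"}},"required":["moves"]}

```bash
mkdir -p pics; cat > h.py <<'E'
import numpy as np, cv2
from workcell import status, vision, job
def cam(n):
    d=vision.read_camera(n); return d["image"],np.array(d["camera_matrix"]),np.array(d["camera_from_world"])
def ray(K,T,u,v):
    R,t=T[:3,:3],T[:3,3]; d=R.T@np.linalg.inv(K)@np.array([u,v,1.]); return -R.T@t,d
def onz(K,T,u,v,z):
    o,d=ray(K,T,u,v); return o+d*(z-o[2])/d[2]
E
python3 - <<'E'
from h import *
a=[]
for n in("scene","top"):
    im,K,T=cam(n); cv2.imwrite(f"pics/{n}0.png",im); np.savez(f"{n}.npz",K=K,T=T)
    print(n,(-T[:3,:3].T@T[:3,3]).round(3))
print(status.get_state())
E
```

```text
scene [ 1.653 -0.45   1.305]
top [0.397 0.022 1.343]
{'clock': 0.1, 'joint_pos': array([1.08739676e+00, 3.13970170e-01, 4.50780870e-02, 1.30361428e+00,
       1.86548189e-05, 1.43117836e+00]), 'qvel': array([-0.00050837, -0.00242152,  0.0007477 , -0.00056649,  0.00070742,
        0.00121388]), 'tau': array([ 2.43171977e-03, -4.81722522e+01,  2.99245709e+01,  1.27548014e-02,
       -2.07115545e-04,  1.60278762e-05]), 'tcp_pos': array([0.19360407, 0.54094392, 0.23846658]), 'orientation': array([-2.70937507e-04,  1.71045535e-01,  9.85262754e-01, -8.11009543e-04]), 'wrist_force': array([-0.09215836, -0.36149164, -0.31803089]), 'ft_torque': array([ 0.01420891, -0.00733181, -0.04177593]), 'grip_force': 0.0, 'finger_gap': 0.08523976116509387}
```

View pics/scene0.png

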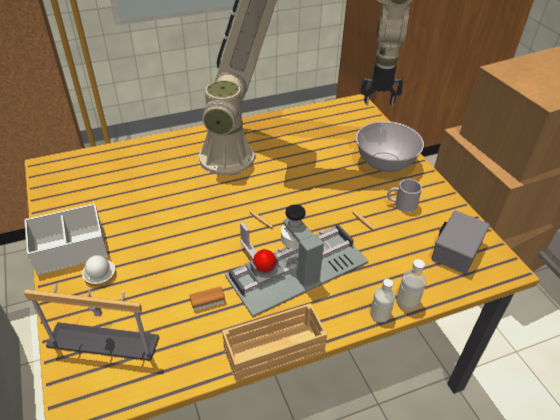

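View pics/top0.png

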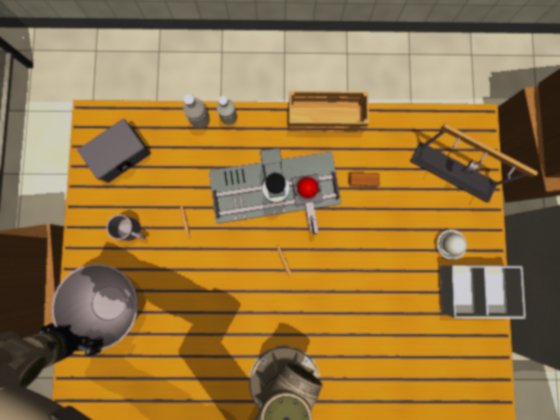

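The scene picture shows the scrubber in mid-table: knob (295,213), ball (264,261), paddle near (246,237). In the top picture the knob is at (276,183), ball (307,188), paddle (313,230), and bail_a at (284,260) is clear of the paddle's path.

```bash
python3 - <<'E'
from h import *
im=cv2.imread("pics/top0.png"); z=np.load("top.npz");K,T=z["K"],z["T"]
s=cv2.imread("pics/scene0.png"); zs=np.load("scene.npz")
hsv=cv2.cvtColor(im,cv2.COLOR_BGR2HSV)
def big(m,box):
    mm=np.zeros_like(m);x0,y0,x1,y1=box;mm[y0:y1,x0:x1]=m[y0:y1,x0:x1]
    c=max(cv2.findContours(mm,0,2)[0],key=cv2.contourArea);return c
k=big(((hsv[...,2]<45)*255).astype('uint8'),(255,165,300,200)); (u,v),r=cv2.minEnclosingCircle(k);print("knob",u,v,r,onz(K,T,u,v,.235))
b=big(((hsv[...,1]>200)&((hsv[...,0]<5)|(hsv[...,0]>172))&(hsv[...,2]>70)).astype('uint8')*255,(290,170,330,205));(u,v),r=cv2.minEnclosingCircle(b);print("ball",u,v,r,onz(K,T,u,v,.07))
g=big(((hsv[...,1]<90)).astype('uint8')*255,(195,140,350,245));rr=cv2.minAreaRect(g);print("base",rr)
for p in[(211,171),(333,153),(340,205),(216,221)]:print(p,onz(K,T,*p,.012).round(3))
for p in[(284,260),(185,220),(313,230)]:print(p,onz(K,T,*p,.01).round(3),onz(K,T,*p,.11).round(3))
a=cv2.resize(im[135:285,170:350],None,fx=4.2,fy=4,interpolation=2)
a=cv2.resize(im[140:280,200:350],None,fx=4,fy=4,interpolation=2); cv2.imwrite("pics/c1.png",a)
E
```

```text
knob 274.5 183.3333282470703 10.034759521484375 [0.60888509 0.03413206 0.235     ]
ball 307.4696960449219 187.09596252441406 9.963037490844727 [ 0.62894939 -0.07166183  0.07      ]
base ((274.4006652832031, 188.2667236328125), (132.9446563720703, 81.00611877441406), 4.4846062660217285)
(211, 171) [0.693 0.254 0.012]
(333, 153) [ 0.759 -0.164  0.012]
(340, 205) [ 0.579 -0.186  0.012]
(216, 221) [0.521 0.232 0.012]
(284, 260) [0.392 0.003 0.01 ] [0.393 0.004 0.11 ]
(185, 220) [0.524 0.337 0.01 ] [0.514 0.313 0.11 ]
(313, 230) [ 0.493 -0.095  0.01 ] [ 0.486 -0.086  0.11 ]
```

View pics/c1.png

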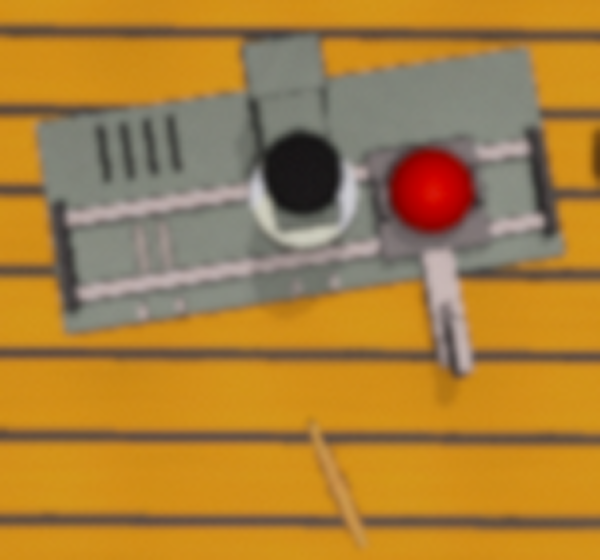

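The crop shows the base turned by about 9°, the paddle top near crop (455,350), scrub tabs (316,285) and drain tabs (160,310). The paddle is near (0.497,-0.092), the knob near (0.609,0.034), the cradle travel about 22 mm.

Request:
{"name": "apply_moves", "arguments": {"moves": [12.1,-25.3,-1.6,0,0,0.504,12.1,-25.3,-1.6,0,0,0.504,12.1,-25.3,-1.6,0,0,0.504,12.1,-25.3,-1.6,0,0,0.504,12.1,-25.3,-1.6,0,0,0.504,12.1,-25.3,-1.6,0,0,0.504,12.1,-25.3,-1.6,0,0,0.504,12.1,-25.3,-1.6,0,0,0.504,12.1,-25.3,-1.6,0,0,0.504,12.1,-25.3,-1.6,0,0,0.504,12.1,-25.3,-1.6,0,0,0.504,12.1,-25.3,-1.6,0,0,0.504,12.1,-25.3,-1.6,0,0,0.504,12.1,-25.3,-1.6,0,0,0.504,12.1,-25.3,-1.6,0,0,0.504,12.1,-25.3,-1.6,0,0,0.504,12.1,-25.3,-1.6,0,0,0.504,12.1,-25.3,-1.6,0,0,0.504,12.1,-25.3,-1.6,0,0,0.504,12.1,-25.3,-1.6,0,0,0.504]}}

```text
clock: 1.77
tcp_pos: [0.4955, -0.0909, 0.1986]
orientation: [-0.001, -0.08, 0.997, 0.001]
wrist_force: [-0.8, 0.0, -0.8]
finger_gap: 0.0854
grip_force: 0.0
```

```bash
python3 - <<'E'
from h import *
im,K,T=cam("wrist"); cv2.imwrite("pics/w1.png",im); np.savez("w1.npz",K=K,T=T)
s=status.get_state(); print(s["tcp_pos"],s["orientation"],s["joint_pos"])
for p in[(.497,-.092,.11),(.609,.034,.235)]:
    q=K@(T[:3,:3]@np.array(p)+T[:3,3]);print(q[:2]/q[2])
E
```

```text
[ 0.49539587 -0.0901609   0.19892779] [-7.78355653e-04 -8.02065412e-02  9.96777782e-01  5.99249874e-04] [-3.39850518e-01  1.93497818e-01 -2.11873822e-01  1.16733487e+00
  4.59297544e-04 -5.00436609e-01]
[278.29317569 219.46076956]
[493.9141687  555.49797858]
```

View pics/w1.png

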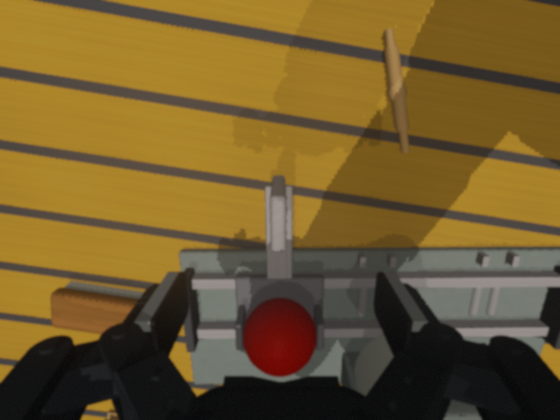

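The wrist view shows the paddle standing between the fingers at about (278,220), as predicted, with the rail level in the picture (alignment good). I go down and grip lightly.

Request:
{"name": "apply_moves", "arguments": {"moves": [0,0,-1.2,0,0,0,0,0,-2.4,0,0,0,0,0,-3.6,0,0,0,0,0,-4.3,0,0,0,0,0,-4.6,0,0,0,0,0,-4.6,0,0,0,0,0,-4.6,0,0,0], "claw": 100, "newtons": 20}}

```text
clock: 2.4
tcp_pos: [0.4964, -0.0901, 0.0851]
orientation: [0.0, -0.081, 0.997, 0.0]
wrist_force: [-0.4, 0.2, -0.3]
finger_gap: 0.0855
grip_force: 0.0
```

Request:
{"name": "apply_moves", "arguments": {"moves": [0,0,0,0,0,0,0,0,0,0,0,0,0,0,0,0,0,0,0,0,0,0,0,0,0,0,0,0,0,0,0,0,0,0,0,0,0,0,0,0,0,0,0,0,0,0,0,0,0,0,0,0,0,0,0,0,0,0,0,0], "claw": 0, "newtons": 20}}

```text
clock: 3.23
tcp_pos: [0.4966, -0.0913, 0.0847]
orientation: [0.0, -0.08, 0.997, -0.0]
wrist_force: [-1.1, -1.1, 5.9]
finger_gap: 0.0114
grip_force: 26.1
```

```bash
python3 - <<'E'
from h import *
s=status.get_state(); print(s["tcp_pos"],s["wrist_force"],s["finger_gap"],s["grip_force"])
im,K,T=cam("top"); np.savez("top.npz",K=K,T=T);cv2.imwrite("pics/t2.png",im)
hsv=cv2.cvtColor(im,cv2.COLOR_BGR2HSV)
m=((hsv[...,1]>200)&((hsv[...,0]<5)|(hsv[...,0]>172))&(hsv[...,2]>70)).astype('uint8')*255
m[:, :230]=0;m[:,345:]=0;m[:160]=0;m[215:]=0
c=cv2.findContours(m,0,2)[0]
if c: (u,v),r=cv2.minEnclosingCircle(max(c,key=cv2.contourArea));print(u,v,r,onz(K,T,u,v,.07))
for p in[(279,211.25),(240,217.5)]:print(onz(K,T,*p,.012))
E
```

```text
[ 0.49656102 -0.09134467  0.08469989] [-1.05487688 -1.12055657  5.88873961] 0.01141650700825761 26.07330322265625
306.9090881347656 187.31817626953125 10.064458847045898 [ 0.62819946 -0.06983235  0.07      ]
[0.55587071 0.02049835 0.012     ]
[0.53363216 0.15188242 0.012     ]
```

Request:
{"name": "apply_moves", "arguments": {"moves": [-0.05,0.3,0,0,0,0,-0.1,0.6,0,0,0,0,-0.16,1.0,0,0,0,0,-0.23,1.4,0,0,0,0,-0.29,1.8,0,0,0,0,-0.36,2.2,0,0,0,0,-0.42,2.6,0,0,0,0,-0.49,3.0,0,0,0,0,-0.55,3.35,0,0,0,0,-0.59,3.6,0,0,0,0,-0.63,3.85,0,0,0,0,-0.67,4.05,0,0,0,0,-0.68,4.12,0,0,0,0,-0.68,4.12,0,0,0,0,-0.68,4.12,0,0,0,0,-0.68,4.12,0,0,0,0]}}

```text
clock: 4.62
tcp_pos: [0.4793, 0.012, 0.0847]
orientation: [0.0, -0.08, 0.997, 0.0]
wrist_force: [-1.0, -0.4, 6.4]
finger_gap: 0.0119
grip_force: 26.3
```

```bash
python3 - <<'E'
from h import *
s=status.get_state(); print(s["tcp_pos"],s["wrist_force"],s["finger_gap"],s["grip_force"])
n=np.array([-.163,.987]);print(s["tcp_pos"][:2]@n, s["wrist_force"][:2]@n)
E
```

```text
[0.47928962 0.01197974 0.08467832] [-1.04667838 -0.38351773  6.3845766 ] 0.011945616040391386 26.310800313949585
-0.06630020733699914 -0.2079234266896634
```

Request:
{"name": "apply_moves", "arguments": {"moves": [0,0,0,0,0,0,0,0,0,0,0,0,0,0,0,0,0,0,0,0,0,0,0,0,0,0,0,0,0,0,0,0,0,0,0,0,0,0,0,0,0,0], "claw": 100}}

```text
clock: 5.2
tcp_pos: [0.4793, 0.0119, 0.0842]
orientation: [-0.0, -0.08, 0.997, 0.0]
wrist_force: [-0.3, 0.5, 0.0]
finger_gap: 0.0854
grip_force: 0.0
```

Request:
{"name": "apply_moves", "arguments": {"moves": [0,0,0.8,0,0,0,0,0,2,0,0,0,0,0,3.4,0,0,0,0,0,4.2,0,0,0,0,0,4.6,0,0,0,0,0,4.6,0,0,0,0,0,4.6,0,0,0]}}

```text
clock: 5.78
tcp_pos: [0.4793, 0.0119, 0.1988]
orientation: [-0.0, -0.08, 0.997, 0.0]
wrist_force: [-0.4, 0.9, -0.6]
finger_gap: 0.0856
grip_force: 0.0
```

```bash
python3 - <<'E'
from h import *
im,K,T=cam("wrist"); cv2.imwrite("pics/w2.png",im); np.savez("w2.npz",K=K,T=T)
im,K,T=cam("top"); cv2.imwrite("pics/t3.png",im)
E
```

```text
(no output)
```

View pics/w2.png

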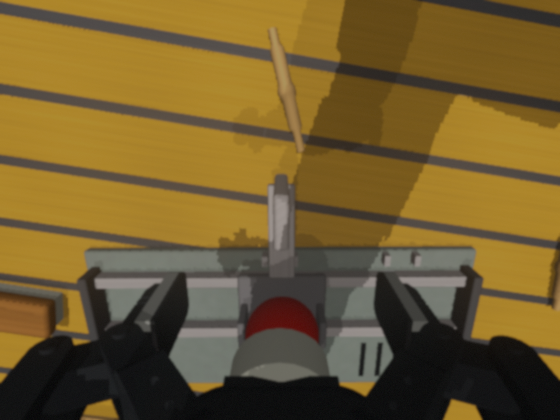

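The left scrub tab (264,259) and the right (298,258) flank the arm evenly (269–295), and the paddle shifted slightly in the fingers' frame on release: it clicked in. Now the knob.

Request:
{"name": "apply_moves", "arguments": {"moves": [0,0,1.4,0,0,0,0,0,2.9,0,0,0,1,0.2,2.9,0,0,0,2,0.4,2.9,0,0,0,3.2,0.6,2.9,0,0,0,4.3,0.8,2.9,0,0,0,5.1,0.9,2.9,0,0,0,5.1,0.9,2.9,0,0,0,5.1,0.9,2.6,0,0,0,5.1,0.9,2.3,0,0,0,5.1,0.9,2.1,0,0,0,5.1,0.9,2.1,0,0,0,5.1,0.9,2.1,0,0,0], "claw": 0}}

```text
clock: 6.97
tcp_pos: [0.6057, 0.0343, 0.2514]
orientation: [-0.001, -0.08, 0.997, 0.0]
wrist_force: [0.9, 0.6, -0.1]
finger_gap: 0.0
grip_force: 0.0
```

```bash
python3 - <<'E'
from h import *
im,K,T=cam("scene"); cv2.imwrite("pics/s3.png",cv2.resize(im[130:320,200:400],None,fx=3,fy=3,interpolation=2))
E
```

```text
(no output)
```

View pics/s3.png

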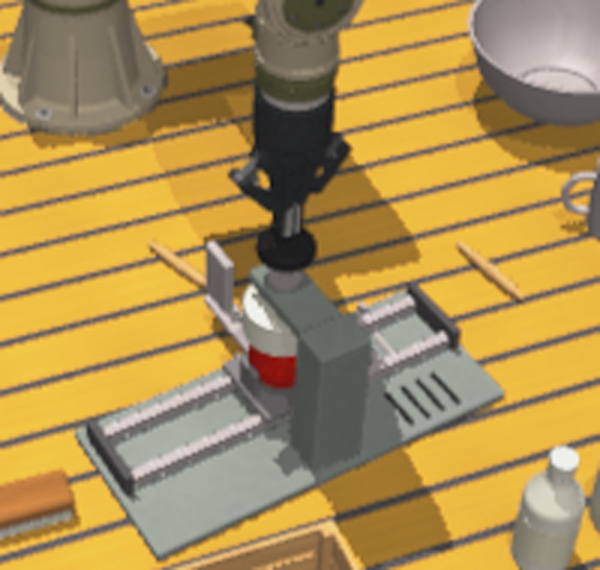

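The fingertips stand just above the middle of the knob (288,245), and the ball is right under the head. Pressing in steps.

Request:
{"name": "apply_moves", "arguments": {"moves": [0,0,-0.15,0,0,0,0,0,-0.3,0,0,0,0,0,-0.45,0,0,0,0,0,-0.6,0,0,0,0,0,-0.75,0,0,0,0,0,-0.9,0,0,0,0,0,-1.05,0,0,0,0,0,-1.15,0,0,0,0,0,-1.2,0,0,0,0,0,-1.2,0,0,0]}}

```text
clock: 7.85
tcp_pos: [0.607, 0.0343, 0.2228]
orientation: [0.001, -0.08, 0.997, -0.0]
wrist_force: [-2.0, 1.0, 8.4]
finger_gap: -0.0002
grip_force: 3.9
```

Request:
{"name": "apply_moves", "arguments": {"moves": [0,0,-0.04,0,0,0,0,0,-0.08,0,0,0,0,0,-0.08,0,0,0,0,0,-0.08,0,0,0]}}

```text
clock: 8.18
tcp_pos: [0.607, 0.0343, 0.2211]
orientation: [0.001, -0.08, 0.997, -0.0]
wrist_force: [-2.5, -0.6, 8.6]
finger_gap: -0.0001
grip_force: 4.1
```

Request:
{"name": "apply_moves", "arguments": {"moves": [0,0,-0.04,0,0,0,0,0,-0.08,0,0,0,0,0,-0.12,0,0,0,0,0,-0.12,0,0,0]}}

```text
clock: 8.52
tcp_pos: [0.6071, 0.0343, 0.2182]
orientation: [0.001, -0.08, 0.997, -0.0]
wrist_force: [-2.4, -0.1, 9.5]
finger_gap: 0.0001
grip_force: 4.5
```

Request:
{"name": "apply_moves", "arguments": {"moves": [0,0,-0.04,0,0,0,0,0,-0.08,0,0,0,0,0,-0.08,0,0,0,0,0,-0.08,0,0,0]}}

```text
clock: 8.85
tcp_pos: [0.6071, 0.0343, 0.218]
orientation: [0.002, -0.08, 0.997, -0.0]
wrist_force: [-5.1, -0.2, 16.2]
finger_gap: -0.0
grip_force: 8.3
```

The force has jumped while the tool stopped: that is the stop. A bit firmer, then hold.

Request:
{"name": "apply_moves", "arguments": {"moves": [0,0,-0.05,0,0,0,0,0,-0.05,0,0,0,0,0,-0.05,0,0,0,0,0,-0.05,0,0,0,0,0,-0.05,0,0,0,0,0,-0.05,0,0,0,0,0,-0.05,0,0,0,0,0,-0.05,0,0,0,0,0,-0.05,0,0,0,0,0,-0.05,0,0,0,0,0,-0.05,0,0,0,0,0,-0.05,0,0,0,0,0,-0.05,0,0,0,0,0,-0.05,0,0,0,0,0,-0.05,0,0,0,0,0,-0.05,0,0,0,0,0,-0.05,0,0,0,0,0,-0.05,0,0,0,0,0,-0.05,0,0,0,0,0,-0.05,0,0,0]}}

```text
clock: 10.52
tcp_pos: [0.6071, 0.0343, 0.2179]
orientation: [0.002, -0.08, 0.997, -0.0]
wrist_force: [-7.3, 0.7, 21.5]
finger_gap: 0.0001
grip_force: 11.0
```

Request:
{"name": "apply_moves", "arguments": {"moves": [0,0,0.2,0,0,0,0,0,0.4,0,0,0,0,0,0.6,0,0,0,0,0,0.8,0,0,0,0,0,1.0,0,0,0,0,0,1.2,0,0,0,0,0,1.5,0,0,0,0,0,1.9,0,0,0,0,0,2.1,0,0,0,0,0,2.1,0,0,0,0,0,2.1,0,0,0]}}

```text
clock: 11.43
tcp_pos: [0.6071, 0.0344, 0.2663]
orientation: [0.0, -0.08, 0.997, 0.0]
wrist_force: [-0.3, -1.0, -0.3]
finger_gap: -0.0002
grip_force: 0.0
```

```bash
python3 - <<'E'
from h import *
print(status.get_state()["tcp_pos"])
im,K,T=cam("scene"); cv2.imwrite("pics/s4.png",cv2.resize(im[130:320,200:400],None,fx=3,fy=3,interpolation=2))
E
```

```text
[0.60708754 0.03438473 0.26627148]
```

View pics/s4.png

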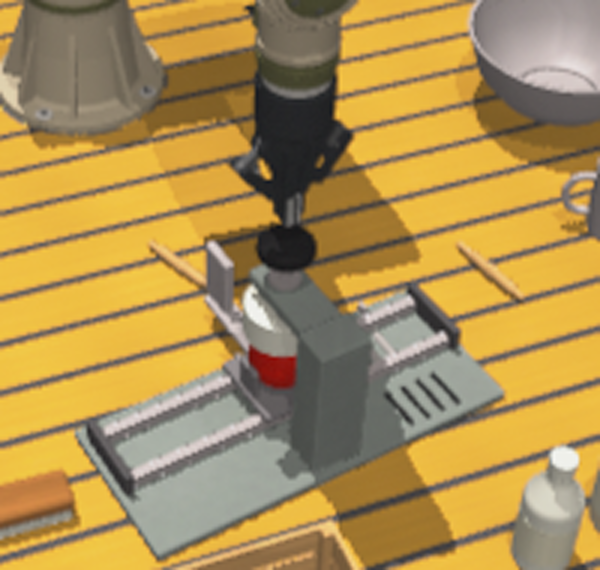

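The knob is back up at its earlier place (287,247) and the cradle is unmoved. Back to the paddle.

Request:
{"name": "apply_moves", "arguments": {"moves": [-1,-0.15,0,0,0,0,-2.3,-0.35,0,0,0,0,-3.6,-0.55,0,0,0,0,-4.7,-0.75,0,0,0,0,-5.1,-0.8,0,0,0,0,-5.1,-0.8,-1,0,0,0,-5.1,-0.8,-2.3,0,0,0,-5.1,-0.8,-3.6,0,0,0,-5.1,-0.8,-4.8,0,0,0,-5.1,-0.8,-5.8,0,0,0,-5.1,-0.8,-6.7,0,0,0,-5.1,-0.8,-7.2,0,0,0,-5.1,-0.8,-7.25,0,0,0,-5.1,-0.8,-7.25,0,0,0], "claw": 100}}

```text
clock: 12.65
tcp_pos: [0.479, 0.0145, 0.0839]
orientation: [-0.001, -0.08, 0.997, 0.0]
wrist_force: [0.1, 1.6, -0.3]
finger_gap: 0.0855
grip_force: 0.0
```

Request:
{"name": "apply_moves", "arguments": {"moves": [0,0,0,0,0,0,0,0,0,0,0,0,0,0,0,0,0,0,0,0,0,0,0,0,0,0,0,0,0,0,0,0,0,0,0,0,0,0,0,0,0,0,0,0,0,0,0,0,0,0,0,0,0,0], "claw": 0, "newtons": 20}}

```text
clock: 13.4
tcp_pos: [0.4798, 0.0135, 0.0854]
orientation: [0.0, -0.08, 0.997, -0.001]
wrist_force: [-1.1, -5.8, 4.3]
finger_gap: 0.0117
grip_force: 26.1
```

Request:
{"name": "apply_moves", "arguments": {"moves": [-0.03,0.2,0,0,0,0,-0.07,0.4,0,0,0,0,-0.12,0.7,0,0,0,0,-0.18,1.1,0,0,0,0,-0.25,1.5,0,0,0,0,-0.31,1.9,0,0,0,0,-0.38,2.3,0,0,0,0,-0.45,2.7,0,0,0,0,-0.51,3.1,0,0,0,0,-0.58,3.5,0,0,0,0,-0.65,3.9,0,0,0,0,-0.71,4.25,0,0,0,0,-0.76,4.55,0,0,0,0,-0.8,4.8,0,0,0,0,-0.83,5.0,0,0,0,0,-0.84,5.07,0,0,0,0,-0.84,5.07,0,0,0,0,-0.84,5.07,0,0,0,0,-0.84,5.07,0,0,0,0]}}

```text
clock: 14.98
tcp_pos: [0.4584, 0.1414, 0.0854]
orientation: [0.0, -0.08, 0.997, 0.0]
wrist_force: [-1.8, -2.2, 5.8]
finger_gap: 0.0117
grip_force: 26.3
```

Request:
{"name": "apply_moves", "arguments": {"moves": [0,0,0,0,0,0,0,0,0,0,0,0,0,0,0,0,0,0,0,0,0,0,0,0,0,0,0,0,0,0,0,0,0,0,0,0,0,0,0,0,0,0], "claw": 100}}

```text
clock: 15.57
tcp_pos: [0.4583, 0.1412, 0.0847]
orientation: [-0.0, -0.08, 0.997, 0.0]
wrist_force: [0.6, -0.9, 0.1]
finger_gap: 0.0854
grip_force: 0.0
```

Request:
{"name": "apply_moves", "arguments": {"moves": [0,0,0.8,0,0,0,0,0,2,0,0,0,0,0,3.4,0,0,0,0,0,4.2,0,0,0,0,0,4.6,0,0,0,0,0,4.6,0,0,0,0,0,4.6,0,0,0]}}

```text
clock: 16.15
tcp_pos: [0.4583, 0.1411, 0.1993]
orientation: [-0.0, -0.08, 0.997, 0.0]
wrist_force: [0.4, 0.4, -0.0]
finger_gap: 0.085
grip_force: 0.0
```

```bash
python3 - <<'E'
from h import *
im,K,T=cam("wrist"); cv2.imwrite("pics/w5.png",im)
E
```

```text
(no output)
```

View pics/w5.png

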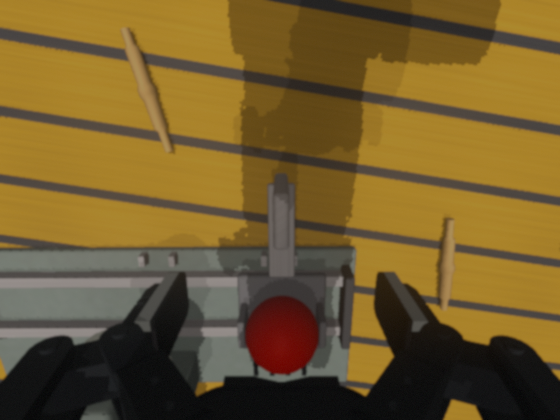

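The paddle's arm (269–295) sits between the drain tabs at (264,260) and (297,258), and the ball is at (282,335) by the slots. The bails look undisturbed and the gripper is clear.

```bash
python3 -c "
from workcell import job
print(job.hand_in())"
```

```text
the job is handed in; nothing more can be done
None
```

The job is handed in after about 16 s: the cradle clicked in under the head, the plunger was held at its stop and sprang back, and the cradle now sits between the drain tabs with the gripper clear and nothing else touched.

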